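# Fill the candy tray behind the teacups

## Robot

A 6-joint arm with a two-finger parallel gripper is mounted at the origin on the work surface. World frame = base frame: x ahead of the robot, y to its left, z up, the work surface at z = 0. Lengths are in mm, angles in rad, forces in N, time in s.
With the tool pointing down it reaches from about 400 to 825 mm from the base axis. Payload 7 kg.
Tool frame: the origin (TCP) lies at the very end of the fingers, on their centre line; the grasp point (between the pads) lies 19 mm behind it; z points along the fingers, y is the direction in which the jaws open and shut (so a half turn about z gives the same grasp; the last joint's range is limited). The gripper opens to 88 mm and grips with 3 to 60 N. Pads are 19 mm wide; open, the fingers measure 130 mm over their backs; the gripper's body (78 mm by 193 mm) begins 47 mm behind the grasp point.
Start: joints at [-0.925, 0.359, 0.012, 0, -1.224, -0.288], TCP at [236.367, -632.239, 226.561] pointing down, gripper open.
Joint ranges: [-3.07, 3.07], [-1.43, 2.12], [-1.02, 1.25], [-3.03, 1.67], [-3.05, -0], [-3.03, 3.03]. Speed limits (rad/s): [2.39, 2.39, 3.01, 3.14, 3.14, 3.14].

## Interface

Orientations are given as a unit quaternion [x, y, z, w].
In Python, from plant import bot gives the robot as it stands. Calls block until the motion is done:
- bot.move_ptp(position, orientation): joint-space move of the TCP to a pose.
- bot.line_to(position, velocity=150, ori=None): straight line of the TCP; ori=None keeps the orientation; velocity is the mean speed in mm/s.
- bot.move_joints(angles): joint-space move.
- bot.move_gripper(opening, force=None): finger opening in mm; force is the grip in N (None keeps the last); returns when the fingers have stopped.
- bot.pause(seconds).
- bot.solve_ik(position, orientation): joint angles nearest the present ones, or None.
- bot.read_state(): the state.
- bot.camera(name): name is "scene" or "top" or "wrist"; returns the picture (480x640x3 uint8, red, green, blue); there is no depth.
- bot.get_calibration(name): a dict with "fx", "fy", "cx", "cy" (pixels), "view" (4x4, takes a point from world to camera coordinates); the wrist camera has in their place "T_tool_cam" (4x4, takes a point from camera to tool coordinates, whose origin is the TCP and whose axes are the flange's). Camera axes: x right, y up, looking along -z (the intrinsics and any distortion apply to the point x, -y, -z); pixel columns grow to the right and rows downward; lengths in mm; the calibration is good to about 2 mm. A picture is of the moment at which its call begins: read the wrist's pose just before it. get_calibration takes no time and is no camera call.
A pose or a line that the arm cannot do raises bot.Unreachable and nothing moves.
- bot.close_job(): hands the job in, once; it reports no verdict.
The state is a dict: "t": time; "joint_pos": joint angles; "qvel": joint speeds; "tau": joint torques, N m; "tcp_pos": TCP position; "eef_rot": TCP orientation; "contact_force": force on the tool from outside, world axes, zero at the start; "moment": the same for the moment, N m; "width": finger opening in mm.
Only numpy, scipy, OpenCV 4.12 (cv2) and the standard library are available. Lean on these libraries where they do the work, as an engineer would, in place of code of your own. Each camera call takes 0.05 s, during which the arm holds its last target. There are 200 camera calls.

## Task

First move both teacups from the wooden stand onto the round steel tray, keeping them upright; then take the cream sweets dish that stands behind them, set it down inside the red candy tray, and after that put the red lid on so that it sits flat in the rim, the cups staying on the steel tray all the while. Finally put the cups back upright in the middle of their own coasters, the white cup on the white coaster and the blue cup on the blue one. Set the cups down gently without dropping them, never tip the cups or the sweets dish, and leave the vase and the green key dish where they are.

Things in the scene. Friction and masses are not known exactly. Their poses are not given: they have to be found in the camera images.
- cup_white_center (a point): loose handle-less porcelain teacup, white: 58 mm outer diameter, straight-sided over its upper half (foot 44 mm), 78 mm tall, wall 4 mm, 160 g; point at its centre, 39 mm above its underside, z up. Starts on the white coaster
- cup_blue_center (a point): loose handle-less porcelain teacup, blue: 58 mm outer diameter, straight-sided over its upper half (foot 44 mm), 78 mm tall, wall 4 mm, 160 g; point at its centre, 39 mm above its underside, z up. Starts on the blue coaster
- sweets_center (a point): loose round cream-coloured dish with ten coloured sweets fixed in it: 108 mm outer diameter, rim 24 mm high, sweets reach 19 mm, upright grip post at its centre of 22 mm diameter whose top is 52 mm above the underside (the post is free between 19 and 52 mm; inside diameter of the dish about 100 mm), 220 g; point on its axis, 26 mm above its underside, z up. Starts on the low wooden stand (18 mm high, about 200 mm square), behind the two cups as seen from the robot
- lid_center (a point): loose round red lid: plate 140 mm in diameter and 6 mm thick, under it a centring disc 108 mm in diameter and 6 mm deep, above it a press-button grip knob 30 mm in diameter from 12 to 48 mm above the underside, 200 g; point on its axis, 24 mm above its underside (the knob's centre lies 6 mm above this point), z up. Starts lying on the table, knob up
- candy_tray: fixed round red open candy tray: 136 mm outer and 126 mm inner diameter, 66 mm high, floor 5 mm thick; origin at the centre of its underside on the table, z up. The dish fits inside with 9 mm all round and below the closed lid; the lid's plate rests on the rim, its disc inside with 9 mm all round
- steel_tray: fixed round stainless steel tray: 160 mm outer diameter, rim 12 mm high, floor 3 mm thick, flat floor about 150 mm across, room for the two cups side by side 80 mm apart; origin at the centre of its underside on the table, z up
- coaster_white: fixed round white stone coaster on the wooden stand: 76 mm diameter, 5 mm thick; origin at the centre of its underside, z up
- coaster_blue: fixed round dark blue coaster on the wooden stand: 76 mm diameter, 5 mm thick; origin at the centre of its underside, z up. The two coasters lie side by side, about 100 mm apart
- key_dish_center (a point): bystander, to be left alone: loose round green dish with keys, 92 mm diameter, 20 mm high, on the table; point on its axis, 10 mm up
- vase_center (a point): bystander, to be left alone: green glass vase, 80 mm diameter at its widest, 155 mm tall, on the table beyond the stand; point on its axis, 77 mm up
Things that resemble listed ones, but are neither listed nor needed, are in the scene too. Of the things like the part that bears cup_blue_center, leave any that is black; of the rest the smaller one is meant.

How it is judged:
By the outcome, as a careful person would: the job done as asked, in the order asked, and still so for the second after the job is handed in, with the robot touching nothing.
It also fails if it takes over 136 s, if anything falls off the work surface, if the arm or the gripper's body presses on something with over 40 N, if the wrist force passes 120 N, or if a joint passes its speed limit or range.

## Working session

There is one attempt and no reset: what is moved stays moved. The work goes in short steps, each a Python script; the robot and the scene stay as the last script left them, time stands still between calls to the robot, and variables do not carry over. Pictures are saved under pics/ and viewed, about 12 in all and at most 16, crops included, and the job is handed in when it is done.

```bash
ls; mkdir -p pics
python3 - <<'E'
from plant import bot
import cv2
for n in ("top","scene"):
    im=bot.camera(n); cv2.imwrite(f"pics/{n}0.png",im[:,:,::-1]); c=bot.get_calibration(n); print(n,c)
print(bot.get_calibration("wrist")); s=bot.read_state(); print(s)
E
```

```text
pics
top {'fx': 624.6609713892476, 'fy': 624.6609713892476, 'cx': 308.1380026640357, 'cy': 248.42453029232664, 'view': array([[ 2.16621082e-02, -9.99764454e-01, -1.33742936e-03,
        -5.00208821e-01],
       [ 9.95312429e-01,  2.14394886e-02,  9.43054489e-02,
        -5.63223995e+02],
       [-9.42545618e-02, -3.37401490e-03,  9.95542412e-01,
        -1.03374336e+03],
       [ 0.00000000e+00,  0.00000000e+00,  0.00000000e+00,
         1.00000000e+00]])}
scene {'fx': 603.0855761609523, 'fy': 603.0855761609523, 'cx': 316.45368582406047, 'cy': 239.80553671017233, 'view': array([[-8.06845488e-01,  5.90760444e-01,  1.56746405e-03,
         4.44597640e+02],
       [-3.05612901e-01, -4.19666001e-01,  8.54681931e-01,
         9.61503625e+01],
       [ 5.05570088e-01,  6.89117222e-01,  5.19149632e-01,
        -1.41429271e+03],
       [ 0.00000000e+00,  0.00000000e+00,  0.00000000e+00,
         1.00000000e+00]])}
{'fx': 360.5707936166334, 'fy': 360.5707936166334, 'cx': 321.8677903562274, 'cy': 241.5836327932351, 'T_tool_cam': array([[-8.40731541e-04,  9.63403532e-01,  2.68053964e-01,
      
[... 273 characters left out ...]
])}
{'t': 0.1, 'joint_pos': array([-9.24912061e-01,  3.59344568e-01,  1.11729598e-02, -2.93662946e-04,
       -1.22409657e+00, -2.88104496e-01]), 'qvel': array([ 1.89681491e-05, -1.80736320e-03,  2.09160771e-03,  1.71015007e-03,
        9.07075963e-06, -5.22738017e-04]), 'tau': array([-1.56835187e-03, -5.84163773e+01,  2.93751007e+01,  7.01547548e+00,
        1.01401733e-02, -3.48548292e-05]), 'tcp_pos': array([ 236.21000056, -631.86948666,  225.70988525]), 'eef_rot': array([-1.77888037e-01,  9.84050449e-01,  7.19281845e-04, -2.08041789e-04]), 'contact_force': array([ 1.2642893 , -0.05276524,  0.36314974]), 'moment': array([-0.03087926,  0.00104903, -0.00982772]), 'width': 87.70257255351825}
```

View pics/top0.png

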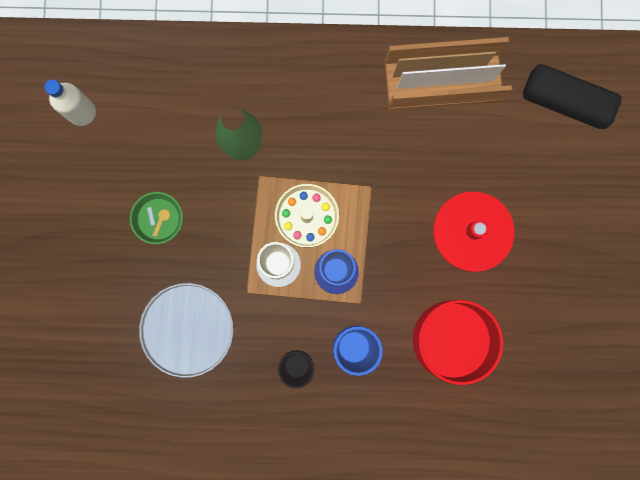

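View pics/scene0.png

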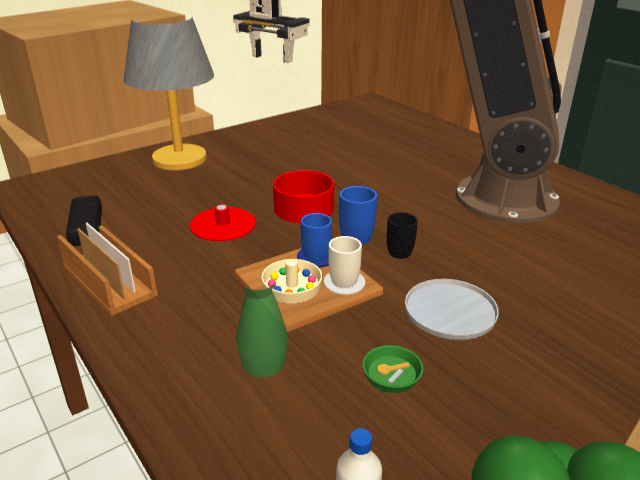

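Top view: white cup at (277,262), blue cup (336,270), dish (307,215), lid (475,231), candy tray (458,342), steel tray (186,330). The black cup (296,368) and the larger blue cup (358,350) are decoys. The scene view agrees.

```bash
cat > h.py <<'E'
import numpy as np, cv2
from scipy.optimize import least_squares
def campose(c):
    V=c["view"]; R=V[:3,:3]; return R, -R.T@V[:3,3]
def cast(c,uv,z):
    uv=np.atleast_2d(uv).astype(float); R,o=campose(c)
    d=np.c_[(uv[:,0]-c["cx"])/c["fx"],-(uv[:,1]-c["cy"])/c["fy"],-np.ones(len(uv))]@R
    return (o+d*((z-o[2])/d[:,2])[:,None])[:,:2]
def proj(c,P):
    P=np.atleast_2d(P).astype(float); q=P@c["view"][:3,:3].T+c["view"][:3,3]
    return np.c_[c["cx"]+c["fx"]*q[:,0]/-q[:,2], c["cy"]-c["fy"]*q[:,1]/-q[:,2]]
def contour(mask,near):
    """largest-area outer contour whose hull holds pixel near"""
    mask=cv2.morphologyEx(mask.astype(np.uint8)*255,cv2.MORPH_OPEN,np.ones((2,2)))
    cs,_=cv2.findContours(mask,cv2.RETR_EXTERNAL,cv2.CHAIN_APPROX_NONE)
    cs=[k for k in cs if cv2.pointPolygonTest(cv2.convexHull(k),tuple(map(float,near)),False)>=0]
    return max(cs,key=cv2.contourArea)[:,0]+0.0
def circ(P,r=None):
    """robust circle fit, radius free or known"""
    x0=[*P.mean(0)]+([50] if r is None else [])
    f=lambda x:np.hypot(P[:,0]-x[0],P[:,1]-x[1])-(x[2] if r is None else r)
    s=least_squares(f,x0,loss="soft_l1"); return s.x, np.sqrt(np.mean(f(s.x)**2))
def outer(c,k,z,r):
    """silhouette -> points at height z, arc facing away from the camera, fit radius r"""
    P=cast(c,k,z); _,o=campose(c)
    x=circ(P,r)[0]; d=x-o[:2]; d/=np.linalg.norm(d)
    return circ(P[(P-x)@d>0],r), circ(P[(P-x)@d>0])[0][2]
E
python3 - <<'E'
from h import *; from plant import bot
im=cv2.imread("pics/top0.png"); c=bot.get_calibration("top"); hsv=cv2.cvtColor(im,cv2.COLOR_BGR2HSV); H,S,V=cv2.split(hsv)
red=((H<8)|(H>172))&(S>150)&(V>50)
print("lid",outer(c,contour(red,(460,215)),12,70))
print("candy",outer(c,contour(red,(458,342)),66,68))
print("steel",outer(c,contour((S<90)&(V>120)&(H>80),(186,330)),12,80))
cream=(S<120)&(V>140)
print("dish",outer(c,contour(cream,(307,215)),42,54))
print("vase~",cast(c,(238,135),60),"key",cast(c,(156,218),10),"bigblue",cast(c,(358,350),90),"black",cast(c,(296,368),70))
print("cups",cast(c,[(276,260),(336,268)],101))
for p in [(262,262),(292,262),(277,247),(277,262),(294,275),(283,282),(308,232),(306,240)]: print(p,hsv[p[1],p[0]],end=" ")
a=cv2.resize(im[170:310,240:380],None,fx=4,fy=4,interpolation=cv2.INTER_NEAREST); cv2.imwrite("pics/crop1.png",a)
E
```

```text
lid ((array([ 599.04427183, -274.47298171]), np.float64(0.54628471919891)), np.float64(69.43149513642072))
candy ((array([ 412.33989098, -238.72462845]), np.float64(0.5316462720629604)), np.float64(67.3664733239501))
steel ((array([420.56431019, 214.19140414]), np.float64(1.6621847272468218)), np.float64(77.78988402602938))
dish ((array([616.83664623,  14.23943457]), np.float64(0.48537871689343737)), np.float64(53.985800193256225))
vase~ [[747.96187959 132.98300824]] key [[611.94193094 276.42889885]] bigblue [[398.51711043 -70.34775066]] black [[366.59184961  26.75968394]]
cups [[536.65946076  61.62911833]
 [526.07975733 -33.07738122]]
(262, 262) [ 25  33 146] (292, 262) [ 45   4 243] (277, 247) [ 25  36 163] (277, 262) [ 60   2 245] (294, 275) [ 99   8 219] (283, 282) [ 99   8 221] (308, 232) [ 35  21 244] (306, 240) [ 38  25 238]
```

View pics/crop1.png

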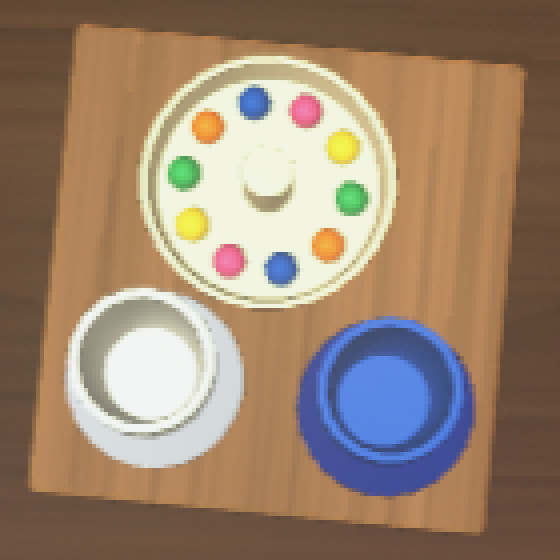

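Crop: white rim centre at zoomed (141,361), which is px (275.3,260.2); blue rim centre is px (337.8,267.5). The coaster centres are about (278.1,264.2) and (336.5,271.7). Next come the motion helpers and the white cup.

```bash
cat > m.py <<'E'
from h import *; from plant import bot
Q=[.70710678,.70710678,0,0]; SAFE=200
def fz(): 
    return np.mean([bot.read_state()["contact_force"][2] for _ in range(3)])
def st(tag):
    s=bot.read_state(); print(tag,"t=%.2f"%s["t"],s["tcp_pos"].round(1),"w=%.1f"%s["width"],"F",s["contact_force"].round(1))
def over(xy,z=SAFE): bot.move_ptp([*xy,z],Q)
def pick(xy,z,wid,force,up=SAFE):
    bot.move_gripper(wid); over(xy); bot.line_to([*xy,z+30],200); bot.line_to([*xy,z],60)
    bot.move_gripper(0,force); st("gripped"); bot.line_to([*xy,z+15],60); bot.line_to([*xy,up],200); st("lifted")
def place(xy,z,wid,dz=1.0,up=SAFE,fmax=1.5):
    over(xy); bot.line_to([*xy,z+20],150); bot.line_to([*xy,z+3],40); f0=fz()
    h=z+1.5
    while h>z-3:
        bot.line_to([*xy,h],15); d=fz()-f0
        if d>fmax: break
        h-=.7
    print("set down at h-z=%.1f dF=%.1f"%(h-z,d)); st("down")
    bot.move_gripper(wid); bot.line_to([*xy,z+60],120); bot.line_to([*xy,up],250)
E
python3 - <<'E'
from m import *
c=bot.get_calibration("top")
print("cups",cast(c,[(275.3,260.2),(337.8,267.5)],101),"coasters",cast(c,[(278.1,264.2),(336.5,271.7)],23))
for p in [(537,62,60),(526,-35,60),(420,254,45),(420,174,45),(617,14,40),(412,-239,27),(599,-274,14),(412,-239,200),(420,254,200)]:
    for q in (Q,[-.7071068,.7071068,0,0]):
        j=bot.solve_ik(p,q); print(p,None if j is None else j.round(2))
E
```

```text
cups [[536.31990059  62.72319236]
 [526.92854412 -35.8946239 ]] coasters [[535.42468374  62.12736851]
 [524.81137154 -37.30773031]]
(537, 62, 60) [ 0.48  0.31 -0.49  0.   -0.77  2.66]
(537, 62, 60) [ 0.48  0.31 -0.49  0.   -0.77 -0.48]
(526, -35, 60) [ 0.31  0.29 -0.52  0.   -0.76  2.84]
(526, -35, 60) [ 0.31  0.29 -0.52  0.   -0.76 -0.31]
(420, 254, 45) [ 0.95  0.26 -0.62  0.   -0.69  2.2 ]
(420, 254, 45) [ 0.95  0.26 -0.62  0.   -0.69 -0.95]
(420, 174, 45) [ 0.83  0.21 -0.69  0.   -0.67  2.31]
(420, 174, 45) [ 0.83  0.21 -0.69  0.   -0.67 -0.83]
(617, 14, 40) [ 0.34  0.44 -0.34  0.   -0.79  2.8 ]
(617, 14, 40) [ 0.34  0.44 -0.34  0.   -0.79 -0.34]
(412, -239, 27) [-0.11  0.27 -0.67  0.   -0.63 -3.03]
(412, -239, 27) [-0.11  0.27 -0.67  0.   -0.63  0.11]
(599, -274, 14) [-0.13  0.53 -0.26  0.   -0.79 -3.01]
(599, -274, 14) [-0.13  0.53 -0.26  0.   -0.79  0.13]
(412, -239, 200) [-0.11  0.05 -0.45  0.   -1.07 -3.03]
(412, -239, 200) [-0.11  0.05 -0.45  0.   -1.07  0.11]
(420, 254, 200) [ 0.95  0.07 -0.42  0.   -1.07  2.2 ]
(420, 254, 200) [ 0.95  0.07 -0.42  0.   -1.07 -0.95]
```

```bash
sed -i 's/^Q=.*; SAFE/Q=[-.70710678,.70710678,0,0]; SAFE/' m.py
python3 - <<'E'
from m import *
pick((536.3,62.5),23+42,84,15); place((420.5,254.2),3+42,84)
st("end"); im=bot.camera("top"); cv2.imwrite("pics/top1.png",im[:,:,::-1])
E
```

```text
gripped t=5.00 [536.6  62.6  65.2] w=57.4 F [0.6 0.3 1.1]
lifted t=6.15 [535.4  62.3 198.7] w=57.3 F [-0.7 -0.4 -2.5]
set down at h-z=0.1 dF=2.1
down t=9.43 [420.6 254.3  45.2] w=57.3 F [-0.  -0.9  0.4]
end t=11.29 [420.2 254.1 199.6] w=84.3 F [-0.6 -0.2 -0.2]
```

View pics/top1.png

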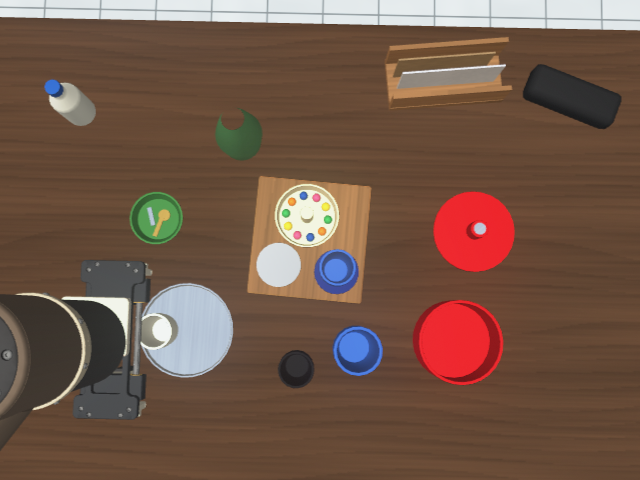

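The white cup stands upright on the tray near (160,332), and its coaster is bare at (278,265). Next is the blue cup, then the dish.

```bash
python3 - <<'E'
from m import *
pick((526.5,-36),23+42,84,15); place((420.5,174.2),3+42,84)
pick((616.8,14.2),18+22.5,50,20)
im=bot.camera("top"); cv2.imwrite("pics/top2.png",im[:,:,::-1]); st("end")
im=bot.camera("scene"); cv2.imwrite("pics/scene2.png",im[:,:,::-1])
E
python3 -c "
import cv2,numpy as np
cv2.imwrite('pics/both2.png',cv2.resize(np.vstack([cv2.imread('pics/top2.png')[100:400],cv2.imread('pics/scene2.png')[130:400]]),None,fx=1,fy=1))"
```

```text
gripped t=14.62 [526.9 -35.9  65.3] w=57.9 F [0.9 0.4 1.1]
lifted t=15.77 [525.6 -36.  198.7] w=57.8 F [ 0.2  0.5 -2.5]
set down at h-z=0.1 dF=2.7
down t=19.07 [420.6 174.3  45.2] w=58.0 F [-0.6 -0.4 -0.2]
gripped t=24.73 [617.   14.3  40.7] w=21.7 F [0.2 0.  1.4]
lifted t=26.01 [615.9  14.1 198.5] w=21.8 F [-0.2 -0.4 -2.8]
end t=26.06 [615.8  14.1 198.1] w=21.5 F [-0.4 -0.6 -2. ]
```

View pics/both2.png

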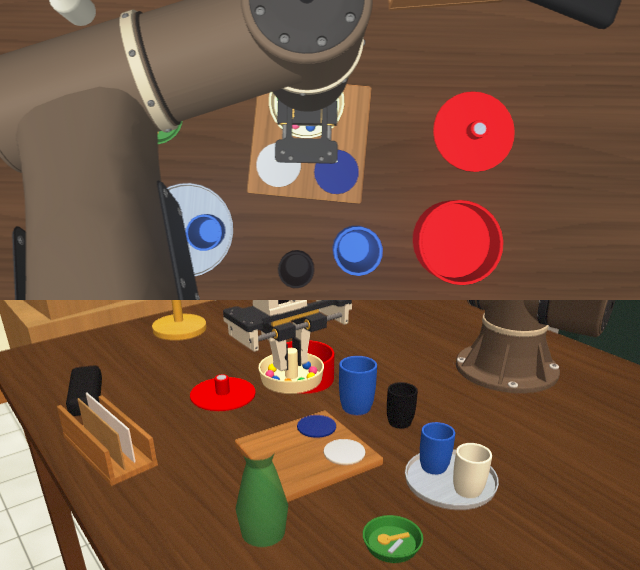

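Both cups are upright on the steel tray, and the dish hangs level from the gripper. Next: dish into the candy tray, then check.

Run:
```python
from m import *
c=bot.get_calibration("top")
place((412.3,-238.7),27.5,46)
over((599,-274.5),220)
im=bot.camera("top"); cv2.imwrite("pics/top3.png",im[:,:,::-1]); st("end")
cs=bot.get_calibration("scene"); sc=bot.camera("scene"); cv2.imwrite("pics/scene3.png",sc[:,:,::-1])
H,S,V=cv2.split(cv2.cvtColor(im[:,:,::-1].copy(),cv2.COLOR_BGR2HSV))
for n,m,p in (("white",(S<40)&(V>190),(278,265)),("blue",(H>105)&(H<130)&(S>120),(336,272))):
    k=contour(m,p); print(n,circ(cast(c,k,23)))
a=np.vstack([im[200:400,380:580],sc[150:350,180:380]])[:,:,::-1]; cv2.imwrite("pics/c3.png",cv2.resize(np.hstack([a[:200],a[200:]]),None,fx=2,fy=2))
```

```text
set down at h-z=-0.6 dF=9.9
down t=30.08 [ 412.4 -238.7   27.6] w=21.3 F [-2.1  2.5  8.9]
end t=32.83 [ 598.1 -274.3  218.6] w=46.1 F [-1.1  0.  -0.1]
white (array([533.60850643,  60.25485909,  36.73196522]), np.float64(0.4565702922544765))
blue (array([525.30309996, -27.61982872,  28.12288516]), np.float64(6.665251559986553))
```

View pics/c3.png

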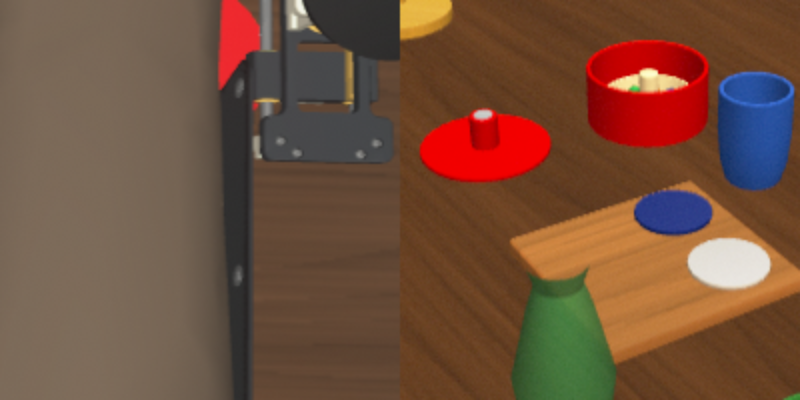

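The dish sits level in the candy tray. Next is the lid.

Run:
```python
from m import *
c=bot.get_calibration("top")
pick((599,-274.5),14.8,60,20)
place((412.3,-238.7),74.8,60)
over((420.5,174.2),220)
im=bot.camera("top"); cv2.imwrite("pics/top4.png",im[:,:,::-1]); st("end")
sc=bot.camera("scene"); cv2.imwrite("pics/scene4.png",sc[:,:,::-1])
for f in ("top1","top4"):
  b=cv2.imread(f"pics/{f}.png"); H,S,V=cv2.split(cv2.cvtColor(b,cv2.COLOR_BGR2HSV))
  for n,m,p in (("white",(S<60)&(V>150),(278,265)),("blue",(H>105)&(H<130)&(S>120),(336,272))):
    k=contour(m,p); e=cv2.fitEllipse(k.astype(np.float32)); print(f,n,circ(cast(c,k,23)),circ(cast(c,k,23),38)[0],e[0],cast(c,e[0],23))
a=np.hstack([im[180:420,240:540],sc[150:390,180:480]])[:,:,::-1]; cv2.imwrite("pics/c4.png",cv2.resize(a,None,fx=1.33,fy=1.33))
```

```text
gripped t=35.83 [ 599.3 -274.5   15. ] w=29.5 F [1.  1.  1.1]
lifted t=37.23 [ 598.2 -274.1  198.4] w=29.5 F [ 0.3  0.4 -2.3]
set down at h-z=-0.6 dF=10.6
down t=40.43 [ 412.4 -238.7   74.9] w=29.6 F [-2.9  2.5  8.7]
end t=43.81 [420.7 173.4 219.7] w=60.1 F [ 0.4  0.5 -0. ]
top1 white (array([533.48890384,  60.25905578,  37.13577379]), np.float64(0.4750753720884996)) [533.50855034  60.28715802] (279.1673583984375, 265.4324645996094) [[533.36614395  60.25922273]]
top1 blue (array([523.95965221, -38.19727039,  36.01213974]), np.float64(0.6195738971291749)) [524.04173873 -38.46402154] (337.0204772949219, 272.2757568359375) [[523.85255486 -38.20775678]]
top4 white (array([533.51375823,  60.29468448,  37.11437883]), np.float64(0.4751090563353373)) [533.54261892  60.32108675] (279.1474914550781, 265.41778564453125) [[533.39039485  60.29362228]]
top4 blue (array([523.73118533, -38.11414127,  35.90359699]), np.float64(0.5048584117716706)) [523.77187875 -38.41553174] (336.9655456542969, 272.41864013671875) [[523.6078915  -38.11876261]]
```

View pics/c4.png

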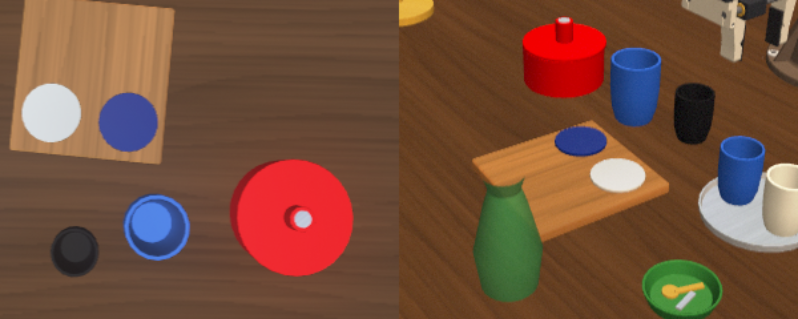

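The lid sits flat: set down 59.9 mm above its pick height, against 60 nominal. The 2x2 opening in my mask helper shifts contours by 1 px, so I'll fix that and cross-check the coasters with the scene camera.

```bash
sed -i 's/np.ones((2,2))/np.ones((3,3))/' h.py
python3 - <<'E'
from m import *
for n,cam in (("top4","top"),("scene4","scene")):
  c=bot.get_calibration(cam); b=cv2.imread(f"pics/{n}.png"); H,S,V=cv2.split(cv2.cvtColor(b,cv2.COLOR_BGR2HSV))
  for q,m,g in (("white",(S<60)&(V>150),(535,62,23)),("blue",(H>105)&(H<130)&(S>120),(525,-37,23)),("lid",((H<8)|(H>172))&(S>150)&(V>50),(412,-239,72))):
    k=contour(m,proj(c,g)[0]); P=cast(c,k,g[2])
    print(n,q,circ(P)) if q!="lid" else print(n,q,outer(c,k,72,70))
E
```

```text
top4 white (array([535.17909335,  62.03811165,  37.12295254]), np.float64(0.47435735380433963))
top4 blue (array([525.39313007, -36.38796845,  35.91173429]), np.float64(0.5056042657794055))
top4 lid ((array([ 412.24359865, -236.80174394]), np.float64(0.5456066853272408)), np.float64(69.31674163066893))
scene4 white (array([535.23022791,  62.54902561,  37.23065641]), np.float64(0.798609982297387))
scene4 blue (array([526.08211225, -34.20682332,  36.27867231]), np.float64(0.7798509933695398))
scene4 lid ((array([ 410.92467125, -238.68601368]), np.float64(5.289008868797972)), np.float64(71.48264506986784))
```

Both cameras agree to about 2 mm. Returning the cups.

Run:
```python
from m import *
pick((420.5,174.2),3+42,84,15); place((525.6,-36),23+42,84)
pick((420.5,254.2),3+42,84,15); place((535.3,62.2),23+42,84,up=220)
bot.move_joints([-0.925,.359,.012,0,-1.224,-.288]); st("end")
im=bot.camera("top"); cv2.imwrite("pics/top5.png",im[:,:,::-1])
sc=bot.camera("scene"); cv2.imwrite("pics/scene5.png",sc[:,:,::-1])
a=np.hstack([cv2.resize(im[230:310,240:380],None,fx=4,fy=4)[:,:400], sc[120:440,200:600]])[:,:,::-1]; cv2.imwrite("pics/c5.png",a)
```

```text
gripped t=46.73 [420.7 174.3  45.2] w=57.8 F [-0.1  0.1  1.7]
lifted t=47.98 [419.7 173.7 198.8] w=57.7 F [-0.3  0.9 -2.9]
set down at h-z=-0.6 dF=7.5
down t=51.41 [525.9 -36.   65.1] w=57.7 F [-2.9 -0.2  5.9]
gripped t=56.57 [420.6 254.3  45.2] w=57.3 F [0.1 1.  1.6]
lifted t=57.82 [419.8 253.6 198.7] w=57.9 F [-0.9  0.4 -2.8]
set down at h-z=-0.6 dF=7.4
down t=61.20 [535.5  62.3  65.1] w=57.1 F [-2.4  0.   6. ]
end t=65.74 [ 237.2 -632.   226.5] w=84.0 F [ 0.2 -0.4 -0.1]
```

View pics/c5.png

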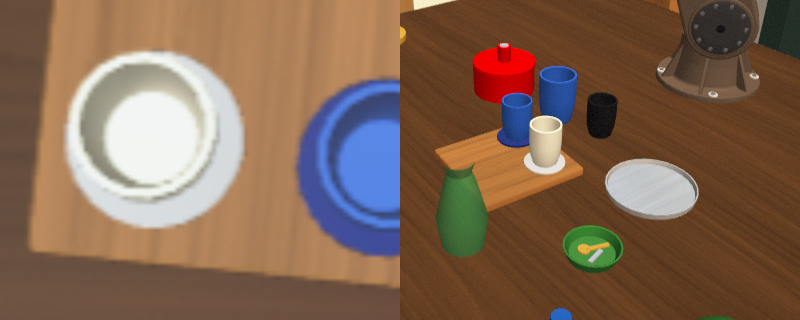

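View pics/top5.png

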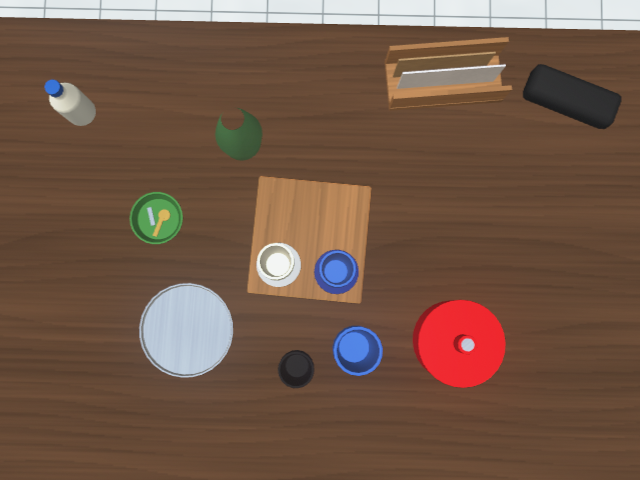

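The white rim is at about px (275.3,261.5), roughly (534,63) mm, within about 1 mm of its coaster centre. The blue cup looks the same. The lid is flat, and the vase and key dish are where they were. Handing in.

```bash
python3 -c "
from plant import bot
print(bot.close_job())"
```

```text
the job is handed in; nothing more can be done
None
```

The job is done and handed in; the robot's clock read about 66 s of the 136 s allowed, and nothing needed a second attempt. I moved both cups to the steel tray, put the sweets dish in the candy tray, set the lid on, and returned each cup to its own coaster.

**Last checks**
- **Cups:** both are upright on their own coasters. The white cup measured about 1 mm off its coaster's centre. I judged the blue cup by eye, and it was set down within about 1 mm of its target.
- **Lid:** it looks flat in the rim. It went down 59.9 mm above its pick height, against 60 mm expected.
- **Vase and key dish:** in the pictures they look unmoved.

**What disagreed**
- **Camera positions:** the top and scene cameras differ by about 2 mm on the blue coaster and on the lid. The scene camera's lid fit was poor, about 5 mm residual, so I relied on the top camera.
- **Mask error:** an early mask step shifted the dish, lid and tray positions by about 1.6 mm. That was within the 9 mm clearance. I corrected it before placing the cups on the coasters.
- **Set-down force:** contact at the last four set-downs (dish, lid and both cups back on the coasters) rose to about 7–11 N.

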